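# Clip the wrist roller bar home and close its keeper

### The arm

A 6-joint arm with a two-finger parallel gripper is mounted at the origin on the work surface. World frame = base frame: x ahead of the robot, y to its left, z up, the work surface at z = 0. Lengths are in mm, angles in rad, forces in N, time in s.
With the tool pointing down it reaches from about 425 to 950 mm from the base axis. Payload 14.7 kg.
Tool frame: the origin (TCP) lies midway between the tips of the shut fingers; the grasp point (between the pads) lies 19 mm behind it; z points along the fingers, y is the line along which they close (so a half turn about z gives the same grasp; the last joint's range is limited). The gripper opens to 85 mm and grips with 20 to 120 N. Pads are 22 mm wide; open, the fingers measure 114 mm over their backs; the gripper's body (76 mm by 85 mm) begins 54 mm behind the grasp point. The pads swing forward as they close: fully open they stand 13 mm farther back than shut.
Start: joints at [-1.316, 0.48, 1.596, -0, 1.065, -0.047], TCP at [193.222, -620.611, 231.297] pointing down, gripper open.
Joint ranges: [-2.75, 2.75], [-0.82, 2.05], [0.23, 2.67], [-1.56, 4.7], [0.09, 2.69], [-2.92, 2.92]. Speed limits (rad/s): [1.89, 1.89, 2.39, 3.01, 3.01, 3.01].

### API

Orientations are given as a unit quaternion [x, y, z, w].
In Python, from plant import status, optics, workorder gives the robot as it stands. The module is installed in compiled form; this text tells all that it offers.
- The arm moves only by the tool send_rows, never from a script. Its argument "moves" is a list of rows, each an object with "rot": the turn, a rotation vector about the tool's x, y, z in rad, a list of three; "slide": the shift along the tool's x, y, z in m, a list of three; "grip": the opening, from 0 (shut) to 1 (fully open). In form: [{"rot": [rx, ry, rz], "slide": [tx, ty, tz], "grip": grip}, ...]. A call has 1 to 5 rows; each row shifts and turns the commanded pose from where the row before left it, along the tool's axes as they then stand; what a row does not reach is not made up. A row lasts 1/10 s, in which the tool goes at most 50 mm and 8.59 degrees, less where a joint would pass 70% of its speed; a pose out of reach is approached as far as the arm can. A call with a gripper value outside its range is refused whole. The fingers move at their own pace and stop on an object; "squeeze" is the grip in N (left out, the last holds). Time passes only in rows, so rows that do not move let the fingers close. It gives the time, the measured TCP pose, the force, the opening and the grip force at its end, in the units of the state.
- status.observe(): the state, without advancing time (a new reading comes with each control period).
- optics.grab_frame(name): name is "scene" or "top" or "wrist"; returns a dict with "frame" (384x512x3 uint8, red, green, blue), "fx", "fy", "cx", "cy" (pixels), "rvec" (rotation vector, rad) and "tvec" (3), from world to camera coordinates, as OpenCV has them. Camera axes: x right, y down, z forward; pixel columns grow to the right and rows downward; lengths in mm; the calibration is good to about 2 mm. A picture is of the moment at which its call begins. There is no depth.
- workorder.sign_off(): hands the job in; it is judged then, once.
The state is a dict: "clock": time; "q": joint angles; "joint_vel": joint speeds; "joint_torque": joint torques, N m; "ee_pos": TCP position; "orientation": TCP orientation; "force": force on the tool from outside, world axes, zero at the start; "ft_torque": the same for the moment, N m; "grip_width": finger opening in mm; "grip_force": force on a finger pad.
Only numpy, scipy, OpenCV 4.12 (cv2) and the standard library are available. Lean on these libraries where they do the work, as an engineer would, in place of code of your own. Each camera call takes 0.05 s, during which the arm holds its last target. There are 200 camera calls.

### The job

The wrist roller bar has only been laid on top of the two spring clips of its holder. Press it down until it has snapped fully home in both clips, and only when it sits right down at both ends swing the red hinged keeper over it and press the keeper shut until it clicks. Never force the keeper against a bar that is still standing proud, and leave the dumbbells, the kettlebell and the coaster where they are.

Things in the scene. Friction and masses are not known exactly. Their poses are not given: they have to be found in the camera images.
- holder: Bar holder screwed to the oak shelf: dark steel base plate 128 (x) x 230 (y) x 6 mm, which never moves. Origin: under the middle of the plate, on the shelf surface. x points away from the robot towards the keeper's hinge, y runs along the bar, z up; it stands at some yaw.
- seat_left (a point): Where the bar's axis lies over the left clip (centre of the clip, y = +72 mm in the holder) when the bar is fully home: 34 mm above the shelf. Each clip is a rubber V saddle between two steel leaf springs with white rounded lips, 22 mm wide along the bar, the lip tops 48 mm above the shelf.
- seat_right (a point): The same for the right clip, y = -72 mm in the holder.
- roller: Aluminium wrist roller bar, 32 mm diameter, 199 mm long with 38 mm diameter black rubber end collars, 0.42 kg, lying along the holder's y axis. Origin: middle of the bar, on its axis. y runs along the bar. At the start it lies loose on the lips of both clips, its axis about 20 mm above the seats.
- roller_left (a point): Point on the bar's axis 72 mm from its middle towards the left (y = +72 mm in the bar); the bar's top is 16 mm above it. It falls about 20 mm, on to seat_left, when this end is home. Pressed down over one clip, that end goes past its lips at about 6 to 15 N, the force drops, and it lands in the saddle, where the force rises steeply (bar top then 50 mm above the shelf); the other end stays up.
- roller_right (a point): The same at the right end, y = -72 mm in the bar.
- keeper (a joint): Opening angle of the red hinged keeper, rad: 0 = shut and clicked under its catch, up to 1.75 = leaning back past upright on the side away from the robot. Its hinge is stiff: it stays where it is left. Moving it needs about 2 N at the tab, and the last 0.13 rad about 5 to 10 N to snap past the white spring catch on the base. On a bar that is not home it stops 0.2 to 0.4 rad short.
- keeper_hinge (a point): Middle of the keeper's hinge line, which runs along the holder's y: x = +45 mm, z = 26 mm in the holder.
- keeper_tab (a point): Middle of the black press pad on the upper face of the keeper's free end. The keeper is a flat red strap 32 mm wide (y), 4 mm thick. Shut, its upper face lies level 58.5 mm above the shelf (32.5 mm above the hinge), from 17 to 117 mm from the hinge line towards the robot; this point is at 100 mm. Open, its tip stands up to 150 mm above the shelf and up to 100 mm behind the bar.
- dumbbell_a: Black hex dumbbell with steel grip, 166 mm long, 56 mm across flats, 1 kg, lying on a flat. Origin: under its middle; x along it. A bystander.
- dumbbell_b: A second one, the same. A bystander.
- kettlebell: Small dark cast iron kettlebell, 102 mm diameter, 158 mm high, 2 kg. Origin: centre of its foot. A bystander.
- coaster: Round blue ceramic coaster, 98 mm diameter, 8 mm high. Origin: centre of its underside. A bystander.
Mind the look-alikes: they are no part of the job. There is more than one size of the roller; the job needs the middle-sized.

How it is judged:
By the outcome, as a careful person would: the job done as asked, in the order asked, and still so for the second after the job is handed in, with the robot touching nothing.
It also fails if it takes over 48 s, if anything falls off the work surface, if the arm or the gripper's body presses on something with over 40 N, if the wrist force passes 120 N, or if a joint passes its speed limit or range.

## Working session

There is one attempt and no reset: what is moved stays moved. The work goes in short steps, Python scripts to look and compute and a tool call to move; the robot and the scene stay as the last step left them, time stands still between calls to the robot, and variables do not carry over. Pictures are saved under pics/ and viewed, at most 10 in all, crops included, and the job is handed in when it is done.

Besides the shell and the picture viewer there is one more tool, called after "Emit:" as name(argument=value, ...) on one line, values as JSON. send_rows: Moves the arm, as the interface text tells. Its arguments: {"type":"object","properties":{"moves":{"type":"array"},"squeeze":{"type":"number"}},"required":["moves"]}

```bash
mkdir -p pics
cat > h.py <<'E'
import numpy as np, cv2
from plant import status, optics, workorder
def grab(n):
    d=optics.grab_frame(n); d['K']=np.array([[d['fx'],0,d['cx']],[0,d['fy'],d['cy']],[0,0,1.]])
    d['R']=cv2.Rodrigues(np.array(d['rvec'],float))[0]; d['t']=np.array(d['tvec'],float).ravel(); return d
def ray(d,u,v):
    c=-d['R'].T@d['t']; r=d['R'].T@np.linalg.solve(d['K'],[u,v,1.]); return c,r/np.linalg.norm(r)
def onz(d,u,v,z):
    c,r=ray(d,u,v); return c+r*(z-c[2])/r[2]
def proj(d,p):
    q=d['K']@(d['R']@np.asarray(p,float)+d['t']); return q[:2]/q[2]
def save(d,n): cv2.imwrite('pics/'+n+'.png',d['frame'][:,:,::-1])
E
python3 - <<'E'
from h import *
import pickle
D={}
for n in('scene','top'):
    d=grab(n);save(d,n+'0');D[n]=d;print(n,-d['R'].T@d['t'],d['fx'])
pickle.dump(D,open('d0.pkl','wb'))
a=np.hstack([D['top']['frame'],D['scene']['frame']])
print(status.observe())
E
```

```text
scene [1391.42654354  -90.77058512  682.07641237] 368.3246072679842
top [ 420.69065838   -3.09118959 1214.80737531] 472.15665740035155
{'clock': 0.1, 'q': array([-1.31559325e+00,  4.80757811e-01,  1.59680615e+00,  6.13392061e-06,
        1.06510362e+00, -4.66206262e-02]), 'joint_vel': array([ 0.00022713, -0.00280238,  0.00043149,  0.00186117,  0.00018302,
       -0.0003158 ]), 'joint_torque': array([ 1.24988976e-03, -9.52253652e+01, -4.31037891e+01, -1.26340028e-04,
        5.14188243e-03,  1.92729323e-05]), 'ee_pos': array([ 193.13666809, -620.25902226,  230.74566561]), 'orientation': array([ 9.88634482e-01,  1.50338189e-01, -5.32837405e-05, -5.34825286e-04]), 'force': array([ 0.26702308,  0.13682704, -0.825572  ]), 'ft_torque': array([-0.01106416, -0.05324201,  0.01347294]), 'grip_force': 0.0, 'grip_width': 85.3948827370108}
```

View pics/top0.png

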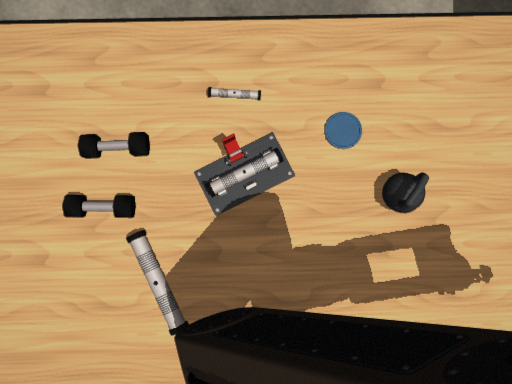

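View pics/scene0.png

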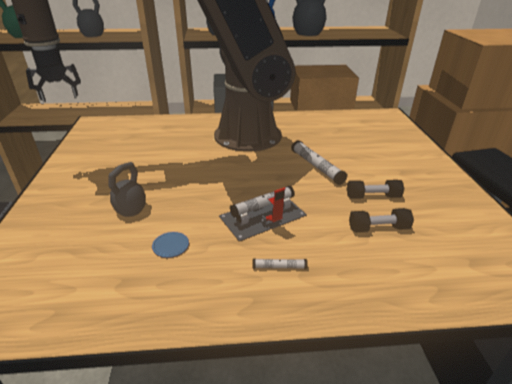

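Run:
```python
from h import *
import pickle
D=pickle.load(open('d0.pkl','rb'));d=D['top']
f=d['frame'];c=f[120:230,185:305]
cv2.imwrite('pics/crop0.png',cv2.resize(c[:,:,::-1],None,fx=5,fy=5,interpolation=cv2.INTER_CUBIC))
hsv=cv2.cvtColor(f,cv2.COLOR_RGB2HSV)
m=np.zeros(f.shape[:2],np.uint8); m[125:220,188:303]=((hsv[...,1]<80)|(hsv[...,0]>90))[125:220,188:303]
m=cv2.morphologyEx(m,cv2.MORPH_OPEN,np.ones((3,3)))
cs,_=cv2.findContours(m,cv2.RETR_EXTERNAL,cv2.CHAIN_APPROX_NONE)
k=max(cs,key=cv2.contourArea); 
r=cv2.minAreaRect(k); print(r)
b=cv2.boxPoints(r); P=np.array([onz(d,u,v,6) for u,v in b]);print(b,P)
print(P.mean(0),[np.linalg.norm(P[i]-P[i-1]) for i in range(4)],[np.degrees(np.arctan2(*(P[i]-P[i-1])[[1,0]])) for i in range(4)])
```

```text
((244.054931640625, 173.48260498046875), (49.04014205932617, 88.83313751220703), 62.949398040771484)
[[193.34613 171.84454]
 [272.46136 131.44525]
 [294.76373 175.12067]
 [215.6485  215.51996]] [[ 544.34740844  138.69416848    6.        ]
 [ 644.64724278  -67.19979003    6.        ]
 [ 529.93305753 -121.61366364    6.        ]
 [ 431.07378121   83.63270706    6.        ]]
[537.50037249   8.37835547   6.        ] [np.float64(125.94712842952568), np.float64(229.02484345434104), np.float64(126.96540450088395), np.float64(227.81402327491418)] [np.float64(25.924039297247106), np.float64(-64.027288036637), np.float64(-154.6230021301853), np.float64(115.71832672983724)]
```

View pics/crop0.png

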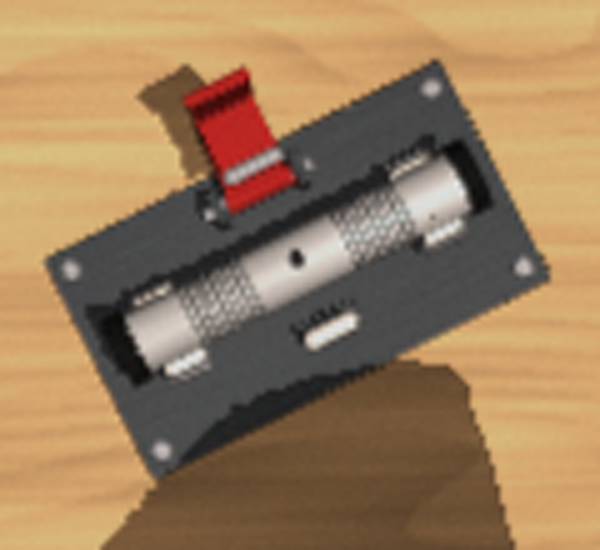

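```bash
cat >> h.py <<'E'
HC=np.array([537.5,8.4]);YAW=np.radians(25.5)
def toh(p,yaw=None,c=None):
    y=YAW; d=np.asarray(p)[:2]-HC
    return np.array([d@[np.cos(y),np.sin(y)],d@[-np.sin(y),np.cos(y)]])
def fromh(x,y): return HC+x*np.array([np.cos(YAW),np.sin(YAW)])+y*np.array([-np.sin(YAW),np.cos(YAW)])
E
python3 - <<'E'
from h import *
import pickle
from scipy.spatial.transform import Rotation as Ro
d=pickle.load(open('d0.pkl','rb'))['top']
for n,u,v,z in[('hole',297,258,70),('barL',148,335,70),('barR',450,185,70),('lipL',169,328,48),('lipR',427,197,48),('catch',330,327,40),('bolt1',70,270,6),('bolt2',432,88,6),('bolt3',524,266,6),('bolt4',162,450,6),('tip',247,75,135),('tip2',190,100,135),('hinge',255,165,26)]:
    print(n,toh(onz(d,185+u/5,120+v/5,z)).round(1))
s=status.observe();R=Ro.from_quat(s['orientation']).as_matrix()
# target rotation: x=holder x, z down
T=np.array([[np.cos(YAW),np.sin(YAW),0],[np.sin(YAW),-np.cos(YAW),0],[0,0,-1]])
print('rot',Ro.from_matrix(R.T@T).as_rotvec())
for y in(66,-66):
    p=np.r_[fromh(0,y),120];print(p,'slide after rot',T.T@(p-s['ee_pos']))
E
```

```text
hole [-2.3 -0.3]
barL [-3.2 81.2]
barR [ -4.  -83.1]
lipL [-2.7 71.1]
lipR [ -2.2 -72.5]
catch [-37.7  -0.5]
bolt1 [ 50.8 104.2]
bolt2 [  51.1 -104.6]
bolt3 [ -52.6 -104.9]
bolt4 [-53.1 103.4]
tip [ 77.7 -15.7]
tip2 [79.1 13. ]
hinge [53.7 -4.2]
rot [-1.06770722e-03 -1.32242393e-04 -1.43238219e-01]
[509.08626761  67.97062877 120.        ] slide after rot [ 581.46196104 -485.16614665  110.74566561]
[565.91373239 -51.17062877 120.        ] slide after rot [ 581.46196104 -353.16614665  110.74566561]
```

Emit:
send_rows(moves=[{"rot": [0, 0, -0.143], "slide": [0, 0, 0], "grip": 0}, {"rot": [0, 0, 0], "slide": [0.0415, -0.0252, 0], "grip": 0}, {"rot": [0, 0, 0], "slide": [0.0415, -0.0252, 0], "grip": 0}, {"rot": [0, 0, 0], "slide": [0.0415, -0.0252, 0], "grip": 0}, {"rot": [0, 0, 0], "slide": [0.0415, -0.0252, 0], "grip": 0}])

```text
clock: 0.6
ee_pos: [300.2, -456.4, 231.0]
orientation: [0.975, 0.22, -0.0, -0.0]
force: [0.4, 0.4, 0.8]
grip_width: 12.3
grip_force: 0.0
```

Emit:
send_rows(moves=[{"rot": [0, 0, 0], "slide": [0.0415, -0.0252, 0], "grip": 0}, {"rot": [0, 0, 0], "slide": [0.0415, -0.0252, 0], "grip": 0}, {"rot": [0, 0, 0], "slide": [0.0415, -0.0252, 0], "grip": 0}, {"rot": [0, 0, 0], "slide": [0.0415, -0.0252, 0], "grip": 0}, {"rot": [0, 0, 0], "slide": [0.0415, -0.0252, 0], "grip": 0}])

```text
clock: 1.1
ee_pos: [433.4, -253.3, 231.2]
orientation: [0.975, 0.22, -0.0, -0.0]
force: [1.5, -0.4, 0.7]
grip_width: -0.1
grip_force: 0.0
```

Emit:
send_rows(moves=[{"rot": [0, 0, 0], "slide": [0.0415, -0.0252, 0], "grip": 0}, {"rot": [0, 0, 0], "slide": [0.0415, -0.0252, 0], "grip": 0}, {"rot": [0, 0, 0], "slide": [0.0415, -0.0252, 0], "grip": 0}, {"rot": [0, 0, 0], "slide": [0.0415, -0.0252, 0.02], "grip": 0}, {"rot": [0, 0, 0], "slide": [0, 0, 0], "grip": 0}])

```text
clock: 1.6
ee_pos: [539.4, -90.2, 210.4]
orientation: [0.975, 0.223, -0.001, -0.001]
force: [0.1, -0.2, -0.6]
grip_width: -0.1
grip_force: 0.0
```

```bash
cat >> h.py <<'E'
HC=HC-np.array([np.cos(YAW),np.sin(YAW)])
from scipy.spatial.transform import Rotation as Ro
def st():
    s=status.observe();R=Ro.from_quat(s['orientation']).as_matrix()
    print('t',s['clock'],'h',toh(s['ee_pos']).round(1),'z',round(s['ee_pos'][2],1),'yawerr',np.degrees(np.arctan2(R[1,0],R[0,0])-YAW).round(2),'zax',R[:,2].round(3),'F',s['force'].round(1),'w',round(s['grip_width'],1))
E
python3 - <<'E'
from h import *
st();d=grab('wrist');save(d,'w1')
E
```

```text
t 1.6 h [-39.7 -89.8] z 210.4 yawerr 0.21 zax [-0.001  0.001 -1.   ] F [ 0.1 -0.2 -0.6] w -0.1
```

View pics/w1.png

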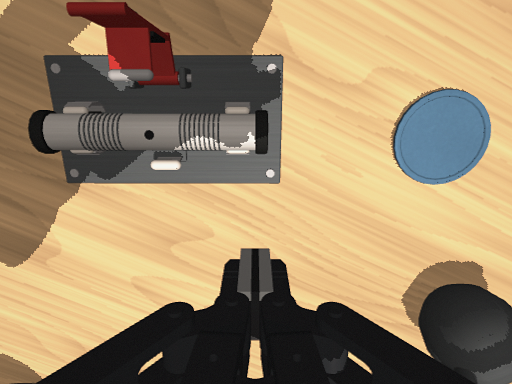

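Run:
```python
from h import *
d=grab('wrist')
for n,u,v,z in[('b1',271,69,6),('b2',270,173,6),('b3',56,69,6),('b4',74,174,6),('hole',149,135,70),('barR',220,132,54),('barL',90,133,54),('lipR',238,106,48),('lipR2',240,150,48),('collarR',268,132,54),('collarin',256,132,54)]:
    print(n,toh(onz(d,u,v,z)).round(1))
```

```text
b1 [  51.8 -106.4]
b2 [ -52.1 -107.4]
b3 [ 51.1 101.9]
b4 [-54.1 102.5]
hole [-2.4 -2.1]
barR [ -1.9 -60.2]
barL [-3.3 55.1]
lipR [ 20.  -76.2]
lipR2 [-19.1 -77.5]
collarR [  -1.8 -102.7]
collarin [ -1.8 -92.1]
```

Emit:
send_rows(moves=[{"rot": [0, 0, 0], "slide": [0.038, -0.022, 0], "grip": 0}, {"rot": [0, 0, 0], "slide": [0, 0, 0.045], "grip": 0}, {"rot": [0, 0, 0], "slide": [0, 0, 0.045], "grip": 0}, {"rot": [0, 0, 0], "slide": [0, 0, 0.035], "grip": 0}, {"rot": [0, 0, 0], "slide": [0, 0, 0], "grip": 0}])

```text
clock: 2.2
ee_pos: [559.5, -59.3, 83.8]
orientation: [0.976, 0.22, -0.003, -0.001]
force: [-0.3, 0.1, 0.7]
grip_width: 0.2
grip_force: 0.0
```

Run:
```python
from h import *
st()
```

```text
t 2.2 h [ -8.2 -70.6] z 83.8 yawerr -0.09 zax [-0.007  0.001 -1.   ] F [-0.3  0.1  0.7] w 0.2
```

Emit:
send_rows(moves=[{"rot": [0, 0, 0], "slide": [0, 0, 0], "grip": 0}, {"rot": [0, 0, 0], "slide": [0, 0, 0], "grip": 0}])

```text
clock: 2.4
ee_pos: [564.0, -59.3, 89.3]
orientation: [0.975, 0.22, 0.001, 0.001]
force: [0.3, 0.2, 0.5]
grip_width: 0.2
grip_force: 0.0
```

Run:
```python
from h import *
st()
```

```text
t 2.4 h [ -4.3 -72.5] z 89.3 yawerr -0.07 zax [ 0.003 -0.    -1.   ] F [0.3 0.2 0.5] w 0.2
```

Emit:
send_rows(moves=[{"rot": [0, 0, 0], "slide": [0.0025, -0.004, 0.008], "grip": 0}, {"rot": [0, 0, 0], "slide": [0, 0, 0.008], "grip": 0}, {"rot": [0, 0, 0], "slide": [0, 0, 0.004], "grip": 0}, {"rot": [0, 0, 0], "slide": [0, 0, 0], "grip": 0}, {"rot": [0, 0, 0], "slide": [0, 0, 0], "grip": 0}])

```text
clock: 2.9
ee_pos: [563.2, -53.7, 67.1]
orientation: [0.975, 0.221, -0.0, -0.0]
force: [-0.1, 0.2, -0.3]
grip_width: 0.0
grip_force: 0.0
```

Emit:
send_rows(moves=[{"rot": [0, 0, 0], "slide": [0, 0, 0.003], "grip": 0}, {"rot": [0, 0, 0], "slide": [0, 0, 0.002], "grip": 0}, {"rot": [0, 0, 0], "slide": [0, 0, 0], "grip": 0}])

```text
clock: 3.2
ee_pos: [563.7, -54.0, 62.5]
orientation: [0.975, 0.221, 0.0, 0.0]
force: [0.4, -1.8, 4.5]
grip_width: 0.5
grip_force: 2.3
```

Run:
```python
from h import *
st()
```

```text
t 3.2 h [ -2.2 -67.6] z 62.5 yawerr -0.01 zax [ 0.001 -0.    -1.   ] F [ 0.4 -1.8  4.5] w 0.5
```

Emit:
send_rows(moves=[{"rot": [0, 0, 0], "slide": [0, 0, 0.002], "grip": 0}, {"rot": [0, 0, 0], "slide": [0, 0, 0.001], "grip": 0}, {"rot": [0, 0, 0], "slide": [0, 0, 0], "grip": 0}])

```text
clock: 3.5
ee_pos: [563.9, -54.1, 59.6]
orientation: [0.975, 0.221, 0.0, 0.0]
force: [0.1, -3.0, 5.3]
grip_width: -0.3
grip_force: 2.7
```

Emit:
send_rows(moves=[{"rot": [0, 0, 0], "slide": [0, 0, 0.002], "grip": 0}, {"rot": [0, 0, 0], "slide": [0, 0, 0.001], "grip": 0}, {"rot": [0, 0, 0], "slide": [0, 0, 0], "grip": 0}])

```text
clock: 3.8
ee_pos: [563.3, -53.8, 56.1]
orientation: [0.975, 0.221, -0.0, -0.0]
force: [0.1, -0.3, -0.7]
grip_width: -0.0
grip_force: 0.2
```

Emit:
send_rows(moves=[{"rot": [0, 0, 0], "slide": [0, 0, 0.002], "grip": 0}, {"rot": [0, 0, 0], "slide": [0, 0, 0.001], "grip": 0}, {"rot": [0, 0, 0], "slide": [0, 0, 0], "grip": 0}])

```text
clock: 4.1
ee_pos: [563.1, -53.7, 53.0]
orientation: [0.975, 0.221, -0.0, -0.0]
force: [-0.0, 0.2, 0.1]
grip_width: 0.2
grip_force: 0.0
```

Run:
```python
from h import *
st()
```

```text
t 4.1 h [ -2.6 -67.1] z 53.0 yawerr -0.01 zax [-0.001  0.    -1.   ] F [-0.   0.2  0.1] w 0.2
```

Past the lips on the right; press on to the stop.

Emit:
send_rows(moves=[{"rot": [0, 0, 0], "slide": [0, 0, 0.002], "grip": 0}, {"rot": [0, 0, 0], "slide": [0, 0, 0], "grip": 0}, {"rot": [0, 0, 0], "slide": [0, 0, 0], "grip": 0}])

```text
clock: 4.4
ee_pos: [563.5, -53.7, 51.9]
orientation: [0.975, 0.221, 0.0, 0.0]
force: [-2.6, 1.9, 15.6]
grip_width: 0.2
grip_force: 7.3
```

Emit:
send_rows(moves=[{"rot": [0, 0, 0], "slide": [0, 0, 0.001], "grip": 0}, {"rot": [0, 0, 0], "slide": [0, 0, 0], "grip": 0}, {"rot": [0, 0, 0], "slide": [0, 0, 0], "grip": 0}])

```text
clock: 4.7
ee_pos: [563.6, -53.6, 51.5]
orientation: [0.975, 0.221, 0.0, 0.0]
force: [-6.8, 3.0, 28.5]
grip_width: 0.1
grip_force: 13.6
```

Emit:
send_rows(moves=[{"rot": [0, 0, 0], "slide": [0, 0, 0.001], "grip": 0}, {"rot": [0, 0, 0], "slide": [0, 0, 0], "grip": 0}, {"rot": [0, 0, 0], "slide": [0, 0, 0], "grip": 0}])

```text
clock: 5.0
ee_pos: [563.8, -53.5, 51.2]
orientation: [0.975, 0.221, 0.001, 0.0]
force: [-9.5, 5.2, 41.4]
grip_width: -0.2
grip_force: 20.3
```

Emit:
send_rows(moves=[{"rot": [0, 0, 0], "slide": [0, 0, -0.04], "grip": 0}, {"rot": [0, 0, 0], "slide": [0, -0.045, 0], "grip": 0}, {"rot": [0, 0, 0], "slide": [0, -0.045, 0], "grip": 0}, {"rot": [0, 0, 0], "slide": [0, -0.043, 0], "grip": 0}, {"rot": [0, 0, 0], "slide": [0, 0, 0], "grip": 0}])

```text
clock: 5.5
ee_pos: [503.3, 69.6, 89.2]
orientation: [0.975, 0.222, -0.001, -0.0]
force: [-0.4, -0.7, -0.7]
grip_width: 0.1
grip_force: 0.0
```

Emit:
send_rows(moves=[{"rot": [0, 0, 0], "slide": [0, 0, 0], "grip": 0}, {"rot": [0, 0, 0], "slide": [0, 0, 0], "grip": 0}])

```text
clock: 5.7
ee_pos: [506.7, 65.9, 89.3]
orientation: [0.975, 0.221, 0.0, 0.0]
force: [-0.8, -0.2, 0.5]
grip_width: -0.0
grip_force: 0.0
```

Run:
```python
from h import *
st()
```

```text
t 5.7 h [-2.  65.1] z 89.3 yawerr -0.02 zax [ 0.001 -0.    -1.   ] F [-0.8 -0.2  0.5] w -0.0
```

Emit:
send_rows(moves=[{"rot": [0, 0, 0], "slide": [0, -0.003, 0.01], "grip": 0}, {"rot": [0, 0, 0], "slide": [0, 0, 0.007], "grip": 0}, {"rot": [0, 0, 0], "slide": [0, 0, 0.002], "grip": 0}, {"rot": [0, 0, 0], "slide": [0, 0, 0], "grip": 0}, {"rot": [0, 0, 0], "slide": [0, 0, 0], "grip": 0}])

```text
clock: 6.2
ee_pos: [504.8, 68.8, 70.1]
orientation: [0.975, 0.22, -0.0, -0.0]
force: [0.5, 0.9, 0.3]
grip_width: 0.2
grip_force: 0.0
```

Emit:
send_rows(moves=[{"rot": [0, 0, 0], "slide": [0, 0, 0.002], "grip": 0}, {"rot": [0, 0, 0], "slide": [0, 0, 0.002], "grip": 0}, {"rot": [0, 0, 0], "slide": [0, 0, 0.002], "grip": 0}, {"rot": [0, 0, 0], "slide": [0, 0, 0], "grip": 0}])

```text
clock: 6.6
ee_pos: [505.0, 69.2, 64.4]
orientation: [0.975, 0.221, 0.0, -0.0]
force: [-0.0, 1.3, 3.0]
grip_width: -0.2
grip_force: 1.3
```

Emit:
send_rows(moves=[{"rot": [0, 0, 0], "slide": [0, 0, 0.002], "grip": 0}, {"rot": [0, 0, 0], "slide": [0, 0, 0.001], "grip": 0}, {"rot": [0, 0, 0], "slide": [0, 0, 0], "grip": 0}])

```text
clock: 6.9
ee_pos: [505.0, 69.2, 61.5]
orientation: [0.975, 0.221, 0.0, -0.0]
force: [-1.4, 2.0, 6.5]
grip_width: -0.0
grip_force: 2.9
```

Emit:
send_rows(moves=[{"rot": [0, 0, 0], "slide": [0, 0, 0.002], "grip": 0}, {"rot": [0, 0, 0], "slide": [0, 0, 0.001], "grip": 0}, {"rot": [0, 0, 0], "slide": [0, 0, 0], "grip": 0}])

```text
clock: 7.2
ee_pos: [505.0, 69.1, 58.4]
orientation: [0.975, 0.221, 0.0, -0.0]
force: [0.3, 2.1, 3.1]
grip_width: -0.3
grip_force: 1.3
```

Emit:
send_rows(moves=[{"rot": [0, 0, 0], "slide": [0, 0, 0.003], "grip": 0}, {"rot": [0, 0, 0], "slide": [0, 0, 0.002], "grip": 0}, {"rot": [0, 0, 0], "slide": [0, 0, 0], "grip": 0}])

```text
clock: 7.5
ee_pos: [504.7, 68.9, 53.0]
orientation: [0.975, 0.221, -0.0, -0.0]
force: [-0.8, 0.9, 0.2]
grip_width: -0.3
grip_force: 0.0
```

Emit:
send_rows(moves=[{"rot": [0, 0, 0], "slide": [0, 0, 0.002], "grip": 0}, {"rot": [0, 0, 0], "slide": [0, 0, 0], "grip": 0}, {"rot": [0, 0, 0], "slide": [0, 0, 0], "grip": 0}])

```text
clock: 7.8
ee_pos: [504.8, 68.9, 51.2]
orientation: [0.975, 0.221, -0.0, 0.0]
force: [0.4, -0.4, 0.3]
grip_width: 0.2
grip_force: 0.0
```

Emit:
send_rows(moves=[{"rot": [0, 0, 0], "slide": [0, 0, 0.002], "grip": 0}, {"rot": [0, 0, 0], "slide": [0, 0, 0], "grip": 0}, {"rot": [0, 0, 0], "slide": [0, 0, 0], "grip": 0}])

```text
clock: 8.1
ee_pos: [505.2, 69.0, 49.7]
orientation: [0.975, 0.221, 0.0, 0.0]
force: [-1.3, 0.0, 12.3]
grip_width: 0.3
grip_force: 5.9
```

Emit:
send_rows(moves=[{"rot": [0, 0, 0], "slide": [0, 0, 0.002], "grip": 0}, {"rot": [0, 0, 0], "slide": [0, 0, 0], "grip": 0}, {"rot": [0, 0, 0], "slide": [0, 0, 0], "grip": 0}])

```text
clock: 8.4
ee_pos: [505.5, 69.1, 49.2]
orientation: [0.975, 0.221, 0.001, 0.0]
force: [-9.4, 0.4, 49.8]
grip_width: -0.4
grip_force: 24.7
```

Emit:
send_rows(moves=[{"rot": [0, 0, 0], "slide": [0, 0, -0.02], "grip": 0}, {"rot": [0, 0, 0], "slide": [0, 0.045, 0], "grip": 0}, {"rot": [0, 0, 0], "slide": [0, 0.045, 0], "grip": 0}, {"rot": [0, 0, 0], "slide": [0, 0.045, 0], "grip": 0}, {"rot": [0, 0, 0], "slide": [0, 0, 0], "grip": 0}])

```text
clock: 8.9
ee_pos: [566.0, -57.3, 67.6]
orientation: [0.976, 0.219, 0.002, 0.001]
force: [-0.3, 1.3, 1.0]
grip_width: 0.0
grip_force: 0.0
```

Emit:
send_rows(moves=[{"rot": [0, 0, 0], "slide": [0, 0, 0.008], "grip": 0}, {"rot": [0, 0, 0], "slide": [0, 0, 0.005], "grip": 0}, {"rot": [0, 0, 0], "slide": [0, 0, 0.004], "grip": 0}, {"rot": [0, 0, 0], "slide": [0, 0, 0], "grip": 0}, {"rot": [0, 0, 0], "slide": [0, 0, 0], "grip": 0}])

```text
clock: 9.4
ee_pos: [562.2, -51.8, 49.9]
orientation: [0.975, 0.221, -0.001, -0.0]
force: [-1.6, -0.4, 1.9]
grip_width: 0.1
grip_force: 0.9
```

Emit:
send_rows(moves=[{"rot": [0, 0, 0], "slide": [0, 0, 0.0015], "grip": 0}, {"rot": [0, 0, 0], "slide": [0, 0, 0], "grip": 0}, {"rot": [0, 0, 0], "slide": [0, 0, 0], "grip": 0}])

```text
clock: 9.7
ee_pos: [562.5, -51.9, 49.5]
orientation: [0.975, 0.221, -0.0, -0.0]
force: [-7.4, 4.1, 25.3]
grip_width: 0.0
grip_force: 12.2
```

Run:
```python
from h import *
st()
```

```text
t 9.7 h [ -2.4 -65.2] z 49.5 yawerr 0.04 zax [-0.  0. -1.] F [-7.4  4.1 25.3] w 0.0
```

Emit:
send_rows(moves=[{"rot": [0, 0, 0], "slide": [0, 0, -0.047], "grip": 0}, {"rot": [0, 0, 0], "slide": [0, 0, -0.047], "grip": 0}, {"rot": [0, 0, 0], "slide": [0, 0, -0.047], "grip": 0}, {"rot": [0, 0, 0], "slide": [0, 0, 0], "grip": 0}, {"rot": [0, 0, 0], "slide": [0, 0, 0], "grip": 0}])

```text
clock: 10.2
ee_pos: [563.4, -52.4, 190.7]
orientation: [0.975, 0.221, 0.001, 0.0]
force: [-0.0, 1.1, -0.6]
grip_width: -0.1
grip_force: 0.0
```

Run:
```python
from h import *
import pickle
st();D={n:grab(n) for n in('scene','top','wrist')};pickle.dump(D,open('d1.pkl','wb'))
f=D['scene']['frame'][170:250,200:320]; g=D['top']['frame'][110:230,180:310]
a=cv2.resize(f,(800,533),interpolation=cv2.INTER_CUBIC)
cv2.imwrite('pics/s1.png',a[:,:,::-1]);save(D['wrist'],'w2')
for k in('scene','top'):
    h=cv2.cvtColor(D[k]['frame'],cv2.COLOR_RGB2HSV);m=((h[...,0]<8)|(h[...,0]>172))&(h[...,1]>150)&(h[...,2]>60)
    m=m.astype(np.uint8);n,l,s,c=cv2.connectedComponentsWithStats(m);print(k,[(x.tolist()) for x in s[1:] if x[4]>20])
```

```text
t 10.2 h [ -1.8 -66. ] z 190.7 yawerr 0.04 zax [ 0.002 -0.    -1.   ] F [-0.   1.1 -0.6] w -0.1
scene [[267, 197, 16, 25, 227]]
top []
```

View pics/s1.png

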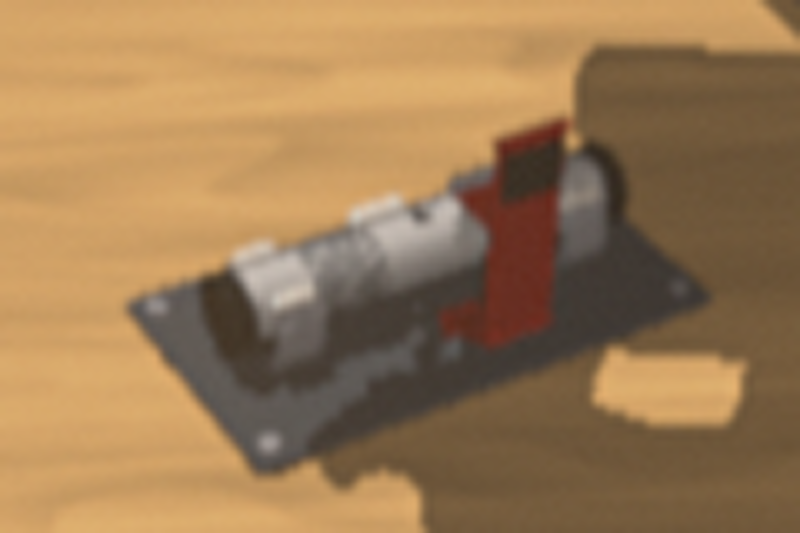

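View pics/w2.png

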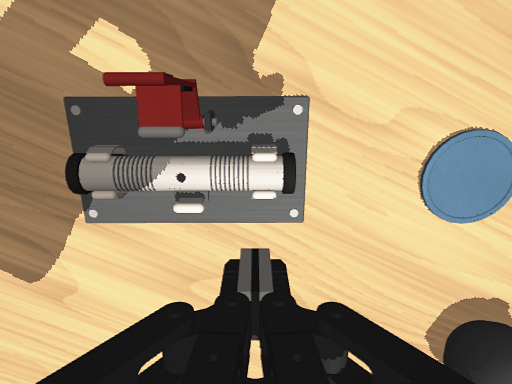

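Run:
```python
from h import *
import pickle
d=pickle.load(open('d1.pkl','rb'))['scene']
n=np.r_[-np.sin(YAW),np.cos(YAW),0]
for nm,u,v in[('tip',531,133),('pad',531,172),('foot',520,343)]:
    c,r=ray(d,200+u/6.667,170+v/6.667)
    p=c+r*(n@(np.r_[HC,0]-c))/(n@r); x=toh(p)[0]
    print(nm,x.round(1),p[2].round(1),'dist to hinge',np.hypot(x-45,p[2]-26).round(1))
for th in(1.2,1.4,1.5,1.6,1.7):
    o=[]
    for a in(117,100,17):
        A=a*np.cos(th)-32.5*np.sin(th);B=a*np.sin(th)+32.5*np.cos(th)
        o.append(((proj(d,np.r_[fromh(45-A,0),26+B])-[200,170])*6.667).round(0).tolist())
    print(th,o)
```

```text
tip 84.4 142.0 dist to hinge 122.5
pad 85.9 124.3 dist to hinge 106.5
foot 85.0 37.1 dist to hinge 41.5
1.2 [[461.0, 60.0], [468.0, 100.0], [501.0, 291.0]]
1.4 [[493.0, 89.0], [496.0, 128.0], [507.0, 308.0]]
1.5 [[510.0, 108.0], [510.0, 145.0], [509.0, 316.0]]
1.6 [[526.0, 129.0], [523.0, 163.0], [511.0, 324.0]]
1.7 [[542.0, 152.0], [537.0, 184.0], [513.0, 333.0]]
```

Emit:
send_rows(moves=[{"rot": [0, 0, 0], "slide": [0.042, -0.022, 0], "grip": 0}, {"rot": [0, 0, 0], "slide": [0.042, -0.022, 0], "grip": 0}, {"rot": [0, 0, 0], "slide": [0.044, -0.022, 0], "grip": 0}, {"rot": [0, 0, 0], "slide": [0, 0, 0], "grip": 0}, {"rot": [0, 0, 0], "slide": [0, 0, 0], "grip": 0}])

```text
clock: 10.85
ee_pos: [649.5, 62.8, 187.7]
orientation: [0.975, 0.222, -0.001, -0.0]
force: [-0.7, -0.3, -1.0]
grip_width: 0.3
grip_force: 0.0
```

Emit:
send_rows(moves=[{"rot": [0, 0, 0], "slide": [0, 0, 0.036], "grip": 0}, {"rot": [0, 0, 0], "slide": [0, 0, 0.036], "grip": 0}, {"rot": [0, 0, 0], "slide": [0, 0, 0], "grip": 0}, {"rot": [0, 0, 0], "slide": [0, 0, 0], "grip": 0}, {"rot": [0, 0, 0], "slide": [0, 0, 0], "grip": 0}])

```text
clock: 11.35
ee_pos: [650.8, 61.3, 119.4]
orientation: [0.975, 0.22, 0.001, 0.0]
force: [0.5, -1.0, -0.3]
grip_width: 0.1
grip_force: 0.0
```

Run:
```python
from h import *
st()
```

```text
t 11.35 h [126.1  -1. ] z 119.4 yawerr -0.05 zax [ 0.002  0.    -1.   ] F [ 0.5 -1.  -0.3] w 0.1
```

Approach the strap from behind.

Emit:
send_rows(moves=[{"rot": [0, 0, 0], "slide": [-0.015, 0, 0], "grip": 0}, {"rot": [0, 0, 0], "slide": [-0.01, 0, 0], "grip": 0}, {"rot": [0, 0, 0], "slide": [-0.005, 0, 0], "grip": 0}, {"rot": [0, 0, 0], "slide": [0, 0, 0], "grip": 0}, {"rot": [0, 0, 0], "slide": [0, 0, 0], "grip": 0}])

```text
clock: 11.85
ee_pos: [623.5, 48.9, 118.3]
orientation: [0.975, 0.22, 0.0, 0.0]
force: [0.1, -0.3, 0.3]
grip_width: -0.2
grip_force: 0.0
```

Emit:
send_rows(moves=[{"rot": [0, 0, 0], "slide": [-0.006, 0, 0], "grip": 0}, {"rot": [0, 0, 0], "slide": [-0.006, 0, 0], "grip": 0}, {"rot": [0, 0, 0], "slide": [-0.006, 0, -0.001], "grip": 0}, {"rot": [0, 0, 0], "slide": [0, 0, 0], "grip": 0}, {"rot": [0, 0, 0], "slide": [0, 0, 0], "grip": 0}])

```text
clock: 12.35
ee_pos: [606.3, 41.0, 118.7]
orientation: [0.975, 0.22, -0.0, -0.0]
force: [0.6, 0.2, 0.4]
grip_width: 0.2
grip_force: 0.0
```

Run:
```python
from h import *
st()
```

```text
t 12.35 h [77.1 -0.2] z 118.7 yawerr -0.03 zax [-0.001 -0.    -1.   ] F [0.6 0.2 0.4] w 0.2
```

Run:
```python
from h import *
d=grab('scene');f=d['frame'][130:250,200:340]
cv2.imwrite('pics/s2.png',cv2.resize(f,(700,600),interpolation=cv2.INTER_CUBIC)[:,:,::-1])
```

```text
(no output)
```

View pics/s2.png

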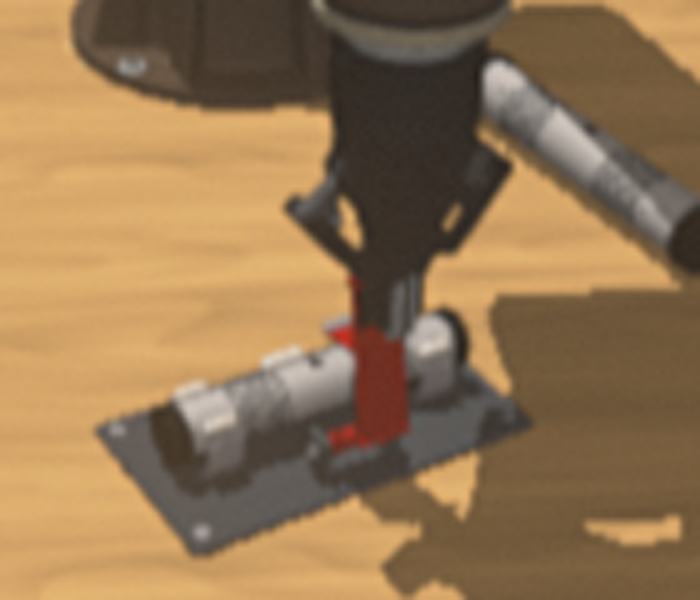

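Emit:
send_rows(moves=[{"rot": [0, 0, 0], "slide": [-0.005, 0, -0.006], "grip": 0}, {"rot": [0, 0, 0], "slide": [-0.01, 0, -0.001], "grip": 0}, {"rot": [0, 0, 0], "slide": [-0.01, 0, 0], "grip": 0}, {"rot": [0, 0, 0], "slide": [0, 0, 0], "grip": 0}])

```text
clock: 12.8
ee_pos: [582.5, 29.7, 125.9]
orientation: [0.975, 0.22, -0.001, -0.0]
force: [-0.7, -0.1, 0.1]
grip_width: -0.1
grip_force: 0.0
```

Emit:
send_rows(moves=[{"rot": [0, 0, 0], "slide": [-0.01, 0, 0.001], "grip": 0}, {"rot": [0, 0, 0], "slide": [-0.01, 0, 0.002], "grip": 0}, {"rot": [0, 0, 0], "slide": [-0.01, 0, 0.003], "grip": 0}, {"rot": [0, 0, 0], "slide": [-0.009, 0, 0.004], "grip": 0}, {"rot": [0, 0, 0], "slide": [0, 0, 0], "grip": 0}])

```text
clock: 13.3
ee_pos: [547.0, 13.1, 115.0]
orientation: [0.975, 0.22, -0.001, -0.0]
force: [0.2, -0.1, 0.6]
grip_width: -0.1
grip_force: 0.0
```

Run:
```python
from h import *
st()
d=grab('scene')
f=d['frame'][130:250,200:340]
cv2.imwrite('pics/s3.png',cv2.resize(f,(700,600),interpolation=cv2.INTER_CUBIC)[:,:,::-1])
```

```text
t 13.3 h [11.6  0.1] z 115.0 yawerr -0.04 zax [-0.002  0.    -1.   ] F [ 0.2 -0.1  0.6] w -0.1
```

View pics/s3.png

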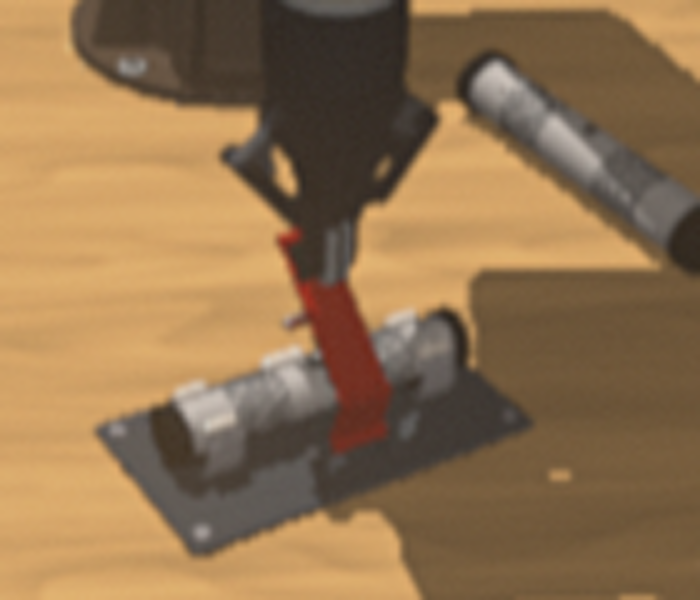

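Emit:
send_rows(moves=[{"rot": [0, 0, 0], "slide": [-0.009, 0, 0.004], "grip": 0}, {"rot": [0, 0, 0], "slide": [-0.008, 0, 0.005], "grip": 0}, {"rot": [0, 0, 0], "slide": [-0.008, 0, 0.006], "grip": 0}, {"rot": [0, 0, 0], "slide": [-0.007, 0, 0.007], "grip": 0}, {"rot": [0, 0, 0], "slide": [0, 0, 0], "grip": 0}])

```text
clock: 13.85
ee_pos: [518.2, -0.5, 92.6]
orientation: [0.975, 0.22, -0.001, -0.0]
force: [0.1, 0.2, -0.3]
grip_width: -0.0
grip_force: 0.0
```

Emit:
send_rows(moves=[{"rot": [0, 0, 0], "slide": [-0.006, 0, 0.008], "grip": 0}, {"rot": [0, 0, 0], "slide": [-0.005, 0, 0.007], "grip": 0}, {"rot": [0, 0, 0], "slide": [-0.003, 0, 0.004], "grip": 0}, {"rot": [0, 0, 0], "slide": [0, 0, 0], "grip": 0}, {"rot": [0, 0, 0], "slide": [0, 0, 0], "grip": 0}])

```text
clock: 14.35
ee_pos: [507.4, -6.2, 74.7]
orientation: [0.975, 0.221, -0.0, -0.0]
force: [0.5, -0.1, 0.5]
grip_width: -0.3
grip_force: 0.0
```

Run:
```python
from h import *
st()
```

```text
t 14.35 h [-32.4  -0.3] z 74.7 yawerr -0.02 zax [-0.  0. -1.] F [ 0.5 -0.1  0.5] w -0.3
```

Emit:
send_rows(moves=[{"rot": [0, 0, 0], "slide": [0, 0, -0.015], "grip": 0}, {"rot": [0, 0, 0], "slide": [-0.02, 0, 0], "grip": 0}, {"rot": [0, 0, 0], "slide": [0, 0, 0.006], "grip": 0}, {"rot": [0, 0, 0], "slide": [0, 0, 0.006], "grip": 0}, {"rot": [0, 0, 0], "slide": [0, 0, 0.004], "grip": 0}])

```text
clock: 14.85
ee_pos: [489.9, -14.7, 73.2]
orientation: [0.975, 0.221, 0.0, 0.0]
force: [-1.1, 0.2, 1.1]
grip_width: -0.1
grip_force: 0.5
```

Emit:
send_rows(moves=[{"rot": [0, 0, 0], "slide": [0, 0, 0.002], "grip": 0}, {"rot": [0, 0, 0], "slide": [0, 0, 0.002], "grip": 0}, {"rot": [0, 0, 0], "slide": [0, 0, 0], "grip": 0}])

```text
clock: 15.15
ee_pos: [489.3, -14.7, 69.4]
orientation: [0.975, 0.221, -0.0, -0.0]
force: [-0.4, -0.4, 0.2]
grip_width: -0.1
grip_force: 0.0
```

Emit:
send_rows(moves=[{"rot": [0, 0, 0], "slide": [0, 0, 0.002], "grip": 0}, {"rot": [0, 0, 0], "slide": [0, 0, 0.002], "grip": 0}, {"rot": [0, 0, 0], "slide": [0, 0, 0], "grip": 0}])

```text
clock: 15.45
ee_pos: [489.2, -14.8, 65.6]
orientation: [0.975, 0.221, -0.0, -0.0]
force: [-1.0, -0.6, 0.2]
grip_width: -0.1
grip_force: 0.4
```

Emit:
send_rows(moves=[{"rot": [0, 0, 0], "slide": [0, 0, 0.002], "grip": 0}, {"rot": [0, 0, 0], "slide": [0, 0, 0.001], "grip": 0}, {"rot": [0, 0, 0], "slide": [0, 0, 0], "grip": 0}])

```text
clock: 15.75
ee_pos: [489.5, -14.8, 62.6]
orientation: [0.975, 0.221, 0.0, -0.0]
force: [1.1, -0.4, -0.6]
grip_width: -0.2
grip_force: 0.0
```

Run:
```python
from h import *
st()
```

```text
t 15.75 h [-52.3  -0.3] z 62.6 yawerr -0.02 zax [ 0.  0. -1.] F [ 1.1 -0.4 -0.6] w -0.2
```

Emit:
send_rows(moves=[{"rot": [0, 0, 0], "slide": [0, 0, 0.002], "grip": 0}, {"rot": [0, 0, 0], "slide": [0, 0, 0], "grip": 0}, {"rot": [0, 0, 0], "slide": [0, 0, 0], "grip": 0}])

```text
clock: 16.05
ee_pos: [489.6, -14.8, 60.7]
orientation: [0.975, 0.221, 0.0, 0.0]
force: [-0.6, -0.1, 0.6]
grip_width: -0.4
grip_force: 0.0
```

Emit:
send_rows(moves=[{"rot": [0, 0, 0], "slide": [0, 0, 0.002], "grip": 0}, {"rot": [0, 0, 0], "slide": [0, 0, 0], "grip": 0}, {"rot": [0, 0, 0], "slide": [0, 0, 0], "grip": 0}])

```text
clock: 16.35
ee_pos: [489.4, -14.8, 58.7]
orientation: [0.975, 0.221, -0.0, -0.0]
force: [-0.5, 1.4, 0.3]
grip_width: 0.1
grip_force: 0.0
```

Emit:
send_rows(moves=[{"rot": [0, 0, 0], "slide": [0, 0, 0.0015], "grip": 0}, {"rot": [0, 0, 0], "slide": [0, 0, 0], "grip": 0}, {"rot": [0, 0, 0], "slide": [0, 0, 0], "grip": 0}])

```text
clock: 16.65
ee_pos: [489.5, -14.9, 58.1]
orientation: [0.975, 0.221, 0.0, 0.0]
force: [-4.6, -0.1, 24.8]
grip_width: -0.3
grip_force: 12.6
```

Emit:
send_rows(moves=[{"rot": [0, 0, 0], "slide": [0, 0, -0.04], "grip": 0}, {"rot": [0, 0, 0], "slide": [-0.03, 0.03, -0.02], "grip": 0}, {"rot": [0, 0, 0], "slide": [0, 0.04, -0.02], "grip": 0}, {"rot": [0, 0, 0], "slide": [0, 0.04, -0.02], "grip": 0}, {"rot": [0, 0, 0], "slide": [0, 0, 0], "grip": 0}])

```text
clock: 17.15
ee_pos: [513.5, -131.3, 160.1]
orientation: [0.976, 0.219, 0.003, 0.002]
force: [1.0, -0.1, -2.3]
grip_width: 0.1
grip_force: 0.0
```

Emit:
send_rows(moves=[{"rot": [0, 0, 0], "slide": [0, 0, 0], "grip": 0}, {"rot": [0, 0, 0], "slide": [0, 0, 0], "grip": 0}, {"rot": [0, 0, 0], "slide": [0, 0, 0], "grip": 0}])

```text
clock: 17.45
ee_pos: [508.8, -126.0, 156.6]
orientation: [0.975, 0.221, -0.001, -0.0]
force: [-0.2, -0.5, -0.2]
grip_width: -0.2
grip_force: 0.0
```

Run:
```python
from h import *
st();w=grab('wrist');d=grab('scene')
f=cv2.resize(d['frame'][170:250,200:320],(600,400),interpolation=cv2.INTER_CUBIC)
p=np.array([proj(d,np.r_[fromh(x,y),58.5]) for x,y in((-72,16),(-72,-16),(28,-16),(28,16))])
for u,v in (p-[200,170])*5: cv2.circle(f,(int(u),int(v)),4,(0,255,0),1)
cv2.imwrite('pics/s4.png',f[:,:,::-1]);save(w,'w4')
```

```text
t 17.45 h [ -82.8 -108.9] z 156.6 yawerr 0.04 zax [-0.002  0.001 -1.   ] F [-0.2 -0.5 -0.2] w -0.2
```

View pics/s4.png

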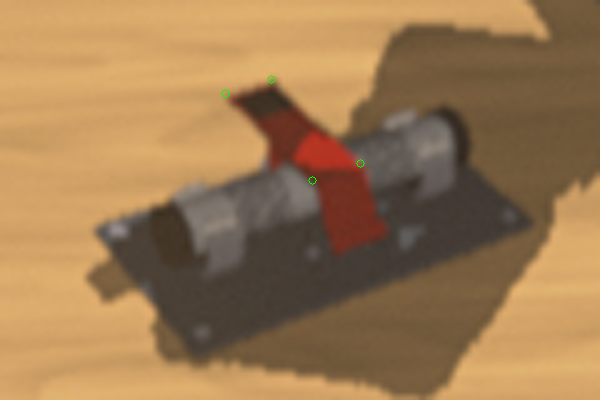

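View pics/w4.png

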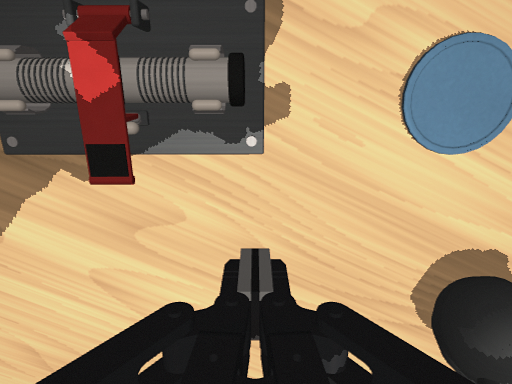

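```bash
python3 -c "
from plant import workorder
print(workorder.sign_off())"
```

```text
the job is handed in; nothing more can be done
None
```

The roller bar is home in both clips, the keeper was then swung over and pressed shut, and the job is handed in at about 17.5 s; I saw no catch-force peak, but the keeper stopped hard at its shut height and the last camera picture shows it lying at its shut position.

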